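# Seat a carving block and pin the sliding jaw

## Robot

A 7-joint arm with a two-finger parallel gripper is mounted at the origin on a cart in front of the work surface, level with it; the furniture and walls round the work are solid. World frame = base frame: x ahead of the robot, y to its left, z up, the work surface at z = 0. Lengths are in mm, angles in rad, forces in N, time in s.
With the tool pointing down it reaches from about 400 to 875 mm from the base axis. Payload 19.3 kg.
Tool frame: the origin (TCP) lies at the very end of the fingers, on their centre line; the grasp point (between the pads) lies 19 mm behind it; z points along the fingers, y is the line along which they close (so a half turn about z gives the same grasp; the last joint's range is limited). The gripper opens to 85 mm and grips with 20 to 120 N. Pads are 22 mm wide; open, the fingers measure 114 mm over their backs; the gripper's body (76 mm by 85 mm) begins 54 mm behind the grasp point. The pads swing forward as they close: fully open they stand 13 mm farther back than shut.
Start: joints at [1.272, 0.521, -0.036, 1.599, 0.021, 1.021, -0.113], TCP at [141.728, -608.71, 231.291] pointing down, gripper open.
Joint ranges: [-2.91, 2.91], [-0.3, 2.13], [-1.5, 1.42], [0.17, 2.43], [-1.26, 4.41], [0.16, 1.93], [-2.52, 2.52]. Speed limits (rad/s): [1.89, 1.89, 2.39, 2.39, 3.01, 3.01, 3.01].

## Interface

Orientations are given as a 3x3 rotation matrix whose columns are the frame's x, y, z axes.
In Python, from workcell import robot gives the robot as it stands. Calls block until the motion is done:
- robot.movep(position, orientation): joint-space move of the TCP to a pose.
- robot.movel(position, frame=None, max_speed=150, guard=None): straight line of the TCP; frame=None keeps the orientation; max_speed is the mean speed in mm/s. With guard (N) it stops when the force on the tool has changed by that much, and returns True; else False.
- robot.goto_joints(angles): joint-space move.
- robot.open_gripper() and robot.clamp(): open the fingers fully, or close them until they stop; the grip force is fixed at half the most.
- robot.wait(seconds).
- robot.inverse_kinematics(position, orientation): joint angles nearest the present ones, or None.
- robot.read_state(): the state.
- robot.camera(name): name is "scene" or "top" or "wrist"; returns a dict with "image" (384x512x3 uint8, blue, green, red), "range_z" (384x512 float32, mm along the optical axis (not along the pixel's ray), 0 where there is no reading), "fx", "fy", "cx", "cy" (pixels), "cam_to_world" (4x4, takes a point from camera to world coordinates). Camera axes: x right, y up, looking along -z (the intrinsics and any distortion apply to the point x, -y, -z); pixel columns grow to the right and rows downward; lengths in mm; the calibration is good to about 2 mm. The wrist camera is an equidistant fisheye: a pixel r from the principal point sees the ray r / f radians off the axis. A picture is of the moment at which its call begins.
A pose or a line that the arm cannot do raises robot.PlanningError and nothing moves.
- robot.finish_job(): hands the job in; it is judged then, once.
Trained networks look in a picture, given as the dict that the camera call returned (one of the last four; its "shot" number tells which), for a name from the list of things; names that differ only in an ending like _2 or _b are one class to them, and where a whole thing is asked for, a point or a joint stands for the part that bears it (a point fixed in the world has none). Each returns a list of dicts, best first, with "conf" (0 to 1); they miss things now and then, are a little off and sometimes report something else, mostly with a low value. They report only what shows in the picture. A call takes as long as a camera call.
- robot.recognise(picture, thing): "centre" ([column, row] in pixels, amid what is visible of it).
The state is a dict: "time": time; "qpos": joint angles; "qvel": joint speeds; "joint_efforts": joint torques, N m; "eef_pos": TCP position; "tool_rot": TCP orientation; "ft_force": force on the tool from outside, world axes, zero at the start; "torque": the same for the moment, N m; "finger_gap": finger opening in mm; "gripper_force": force on a finger pad.
Only numpy, scipy, OpenCV 4.12 (cv2) and the standard library are available. Lean on these libraries where they do the work, as an engineer would, in place of code of your own. Each camera call takes 0.05 s, during which the arm holds its last target. There are 200 camera calls.

## Task

Set the carving down with its wooden backing block fully home on both alignment pegs of the holding fixture, handling it by the wood and not by the carving. Then lift the spring plunger's knob, slide the jaw one hole along towards the block so that its tongue covers the step at the block's end, and let the pin drop fully into that hole. Finish while still gripping the knob with the pin home, do not let go, and leave the sanding block, the marker and the brush where they lie.

Things in the scene. Friction and masses are not known exactly. Their poses are not given: they have to be found in the camera images.
- fixture: Fixed steel holding fixture, base plate 90 x 330 x 8 mm. Origin: centre of the underside; y runs lengthwise from the drilled tube to the peg nest, z up. The 30 mm square tube lies along y from -150 to +20 mm, top at z = 38 mm, with five 11 mm pin holes in its top at y = -120, -90, -60, -30 and 0 mm. The robot's side is -x.
- nest (a point): Centre of the nest's flat top, an aluminium riser 40 mm (x) x 106 mm (y), 20 mm above the table at y = +85 mm of the fixture. Two upright steel pegs, 10 mm thick with tapered noses, stand 13.5 mm above it, 34 mm either side of this point along the fixture's y.
- block: Loose wooden backing block, about 0.2 kg. Origin: centre of its underside; y along its length, z up. Lower part 46 (x) x 110 (y) x 16 mm; upper part 46 x 82 mm up to z = 28.7 mm, so each end has a step 14 mm long. Two 12.5 mm holes, 16 mm deep, in the underside at y = -34 and +34 mm take the pegs; it fits either way round. Grip it across its 46 mm width.
- carving: Carved white tail, 31 x 69 x 31 mm, bedded on top of the block and fixed to it; its origin is 30 mm above the block's, its top 61 mm. It is narrower than the block, so fingers on the wood's sides clear it.
- knob (a point): Centre of the plunger's round black knob: 28 mm thick from 7 mm below to 11 mm above this point. When the pin is home the flat top of the jaw's sleeve (42 mm in x, 50 mm in y) is 28 mm below it, with a 19 mm thick bush between. At the start the pin is in the hole at y = -60 mm of the fixture.
- next_hole (a point): Centre of the mouth of the next hole (y = -30 mm of the fixture, top of the tube), where the pin must end. The knob's centre then stands 37 mm straight above it.
- jaw (a joint): Slide of the jaw along the fixture's +y, m: 0 = parked as at the start, 0.030 = pin over the next hole. It slides with about 2 N once the pin is out. Its tongue, 30 mm wide, then reaches 11 mm over the block's step, 3 mm above it and 2.5 mm short of the upper part; a block that is not home is in its way.
- plunger (a joint): Lift of the spring plunger along z, m: 0 = pin fully home, 10 mm deep; above 0.010 the round-nosed 9 mm pin is clear of the hole; stop at 0.014. The spring pulls it down with about 7 N at 0 and 10 N at 0.012. Let down between holes, the pin rides on the tube at 0.010 and drops into the next hole it meets.
- sanding_block: Sanding sponge, 44 x 70 x 25 mm, lies behind the fixture; leave alone.
- marker_pen: Marker pen, 17 x 134 x 17 mm, lies behind the fixture; leave alone.
- brush: Flat dust brush, 42 x 198 x 12 mm, lies at the left; leave alone.

How it is judged (in metres and radians):
On the way, in this order (a step that is already met when the one before it is completed fails the run):
1. the block sits home on both pegs while the jaw is still parked (horizontal distance between block and nest below 0.003 m and z of block in the frame of nest below 0.003 m and angle between the y axis of block and the y axis of fixture, either way round below 0.06 rad and angle between block's own z axis and vertical below 0.05 rad and value of joint jaw below 0.004 m), for 0.2 s.
2. the gripper holds the knob with the pin drawn clear of its hole (value of joint plunger above 0.009 m and contact force between the fingers and plunger above 3 N), for 0.1 s.
At the end, for the whole second after the job is handed in: The pin is home in the next hole (plunger within 2 mm of fully down, jaw within 2 mm of 30 mm along), the gripper still holds the knob (more than 3 N on it), and the block sits home on both pegs (within 3 mm sideways and in height, level and in line within about 3 degrees) (value of joint plunger below 0.002 m and value of joint jaw between 0.028 and 0.032 m and contact force between the fingers and plunger above 3 N and horizontal distance between block and nest below 0.003 m and z of block in the frame of nest below 0.003 m and angle between the y axis of block and the y axis of fixture, either way round below 0.06 rad and angle between block's own z axis and vertical below 0.05 rad); the arm keeps its last pose, push and grip.
It fails at once if the fingers squeeze the carving (contact force between the fingers and carving above 4 N).
It fails at once if the sanding block is moved (distance of sanding_block from where it was at the start of the episode above 0.03 m).
It fails at once if the marker is moved (distance of marker_pen from where it was at the start of the episode above 0.03 m).
It fails at once if the brush is moved (distance of brush from where it was at the start of the episode above 0.03 m).
It also fails if it takes over 54 s, if anything falls off the work surface, if the arm or the gripper's body presses on something with over 40 N, if the wrist force passes 120 N, or if a joint passes its speed limit or range.

## Working session

There is one attempt and no reset: what is moved stays moved. The work goes in short steps, each a Python script; the robot and the scene stay as the last script left them, time stands still between calls to the robot, and variables do not carry over. Pictures are saved under pics/ and viewed, at most 10 in all, crops included, and the job is handed in when it is done.

```bash
mkdir -p pics; ls; cat > h.py <<'E'
import numpy as np, cv2
from workcell import robot
def world(p,u,v,z=None):
    x=(u-p["cx"])/p["fx"]; y=(v-p["cy"])/p["fy"]
    T=np.array(p["cam_to_world"]); d=T[:3,:3]@np.array([x,-y,-1.]); o=T[:3,3]
    return o+d*(z if z is not None else p["range_z"][int(v),int(u)])
def atz(p,u,v,h):
    a=world(p,u,v,0.); b=world(p,u,v,1.); return a+(b-a)*(h-a[2])/(b-a)[2]
def cloud(p):
    r=p["range_z"]; v,u=np.mgrid[:r.shape[0],:r.shape[1]]
    x=(u-p["cx"])/p["fx"]*r; y=(v-p["cy"])/p["fy"]*r
    T=np.array(p["cam_to_world"]); P=np.stack([x,-y,-r],-1)@T[:3,:3].T+T[:3,3]
    P[r==0]=np.nan; return P
E
python3 - <<'E'
from h import *
import pickle
for n in("top","scene"):
    p=robot.camera(n); cv2.imwrite(f"pics/{n}0.png",p["image"]); pickle.dump(p,open(n+".pkl","wb"))
    print(n,p["fx"],np.round(p["cam_to_world"],2).tolist(),[k for k in p])
    P=cloud(p)
    for t in["fixture","block","carving","knob","jaw","next_hole","nest","sanding_block","marker_pen","brush"]:
        try:
            for d in robot.recognise(p,t)[:2]:
                u,v=d["centre"]; print(t,round(d["conf"],2),round(u),round(v),np.round(P[int(v),int(u)],1))
        except Exception as e: print(t,e)
print(robot.read_state()["time"])
E
```

```text
pics
workcell.py
top 405.1135553112201 [[0.0, 0.99, -0.14, 418.92], [-1.0, 0.0, 0.0, 88.39], [0.0, 0.14, 0.99, 1121.5], [0.0, 0.0, 0.0, 1.0]] ['image', 'range_z', 'fx', 'fy', 'cx', 'cy', 'cam_to_world', 'shot']
fixture 0.89 344 214 [ 527.4 -138.    47.3]
block 0.65 239 246 [441.5 138.1  45.3]
block 0.59 240 251 [428.4 135.1  51. ]
carving 0.48 241 249 [433.6 135.   54.1]
carving 0.47 305 187 [604.3 -40.8  20.7]
knob 0.61 369 203 [ 552.4 -195.5   84.4]
knob 0.28 371 174 [ 642.7 -222.6   15.3]
jaw 0.66 362 208 [ 543.8 -186.7   46.3]
next_hole 0.88 344 217 [ 519.5 -140.9   45.5]
nest 0.72 341 218 [ 517.5 -134.3   38.2]
sanding_block 0.94 304 185 [608.9 -34.7  26.1]
sanding_block 0.49 239 249 [433.6 140.4  51.1]
marker_pen 0.81 372 174 [ 642.8 -225.6   14.5]
brush 0.87 129 238 [465.2 442.5  12.5]
brush 0.53 238 249 [433.6 140.4  51.1]
scene 417.67211326280443 [[-0.68, 0.53, -0.51, -102.85], [-0.73, -0.5, 0.47, 666.13], [-0.0, 0.69, 0.73, 1009.69], [0.0, 0.0, 0.0, 1.0]] ['image', 'range_z', 'fx', 'fy', 'cx', 'cy', 'cam_to_world', 'shot']
fixture 0.57 297 181 [ 521.1 -129.7    7.6]
block 0.59 253 238 [426.9 163.6  45.2]
knob 0.63 309 153 [ 538.2 -198.1   85.6]
next_hole 0.77 296 176 [ 519.3 -124.3   36.2]
nest 0.94 297 179 [ 517.7 -128.8   25. ]
sanding_block 0.78 262 180 [595.8 -41.4  22.8]
marker_pen 0.51 289 150 [ 6.555e+02 -2.333e+02 -4.000e-01]
brush 0.71 170 296 [458.  438.2  12.3]
1.1
```

```bash
python3 -c "
import cv2
i=cv2.imread('pics/top0.png')[130:300,200:440]
cv2.imwrite('pics/topc.png',cv2.resize(i,(792,561),interpolation=cv2.INTER_CUBIC))"
```

```text
(no output)
```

View pics/topc.png

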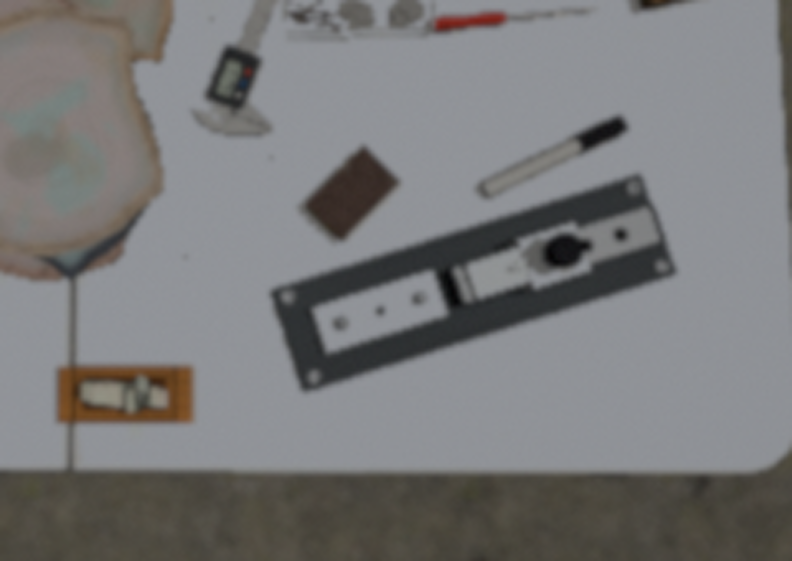

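View pics/scene0.png

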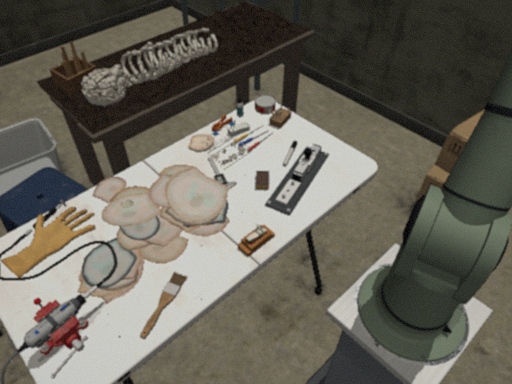

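```bash
cat >> h.py <<'E'
def tool(yaw):  # tool y along direction yaw
    c,s=np.cos(yaw),np.sin(yaw); return np.array([[s,c,0],[-c,s,0],[0,0,-1.]]) if False else np.array([[-s*-1,c,0],[-c,s,0],[0,0,-1.]])
def wray(p,u,v):
    a=np.array([(u-p["cx"])/p["fx"],(v-p["cy"])/p["fy"]]); r=np.hypot(*a)
    k=np.sin(r)/max(r,1e-9); T=np.array(p["cam_to_world"])
    return T[:3,3],T[:3,:3]@np.array([a[0]*k,-a[1]*k,-np.cos(r)])
def watz(p,u,v,h):
    o,d=wray(p,u,v); return o+d*(h-o[2])/d[2]
def wproj(p,X):
    T=np.array(p["cam_to_world"]); c=(np.asarray(X,float)-T[:3,3])@T[:3,:3]; x,y,z=c[...,0],-c[...,1],-c[...,2]
    h=np.hypot(x,y); k=np.arctan2(h,z)/np.maximum(h,1e-9)
    return np.stack([p["cx"]+p["fx"]*x*k,p["cy"]+p["fy"]*y*k],-1)
E
python3 - <<'E'
from h import *
import pickle
print(np.linalg.det(tool(.3)))
p=pickle.load(open("top.pkl","rb"))
f=lambda u,v,h: np.round(atz(p,200+(u+.5)/3.3-.5,130+(v+.5)/3.3-.5,h),1)
for c in[(273,290),(640,177),(675,270),(305,391)]: print("corner",f(*c,8))
for c in[(341,322),(419,298)]: print("peg",f(*c,33))
print("knob",f(564,250,86)); 
for c in[(57,366),(193,366),(193,422),(57,422)]: print("blk",f(*c,16))
s=robot.read_state();print(np.round(s["tool_rot"],2))
R=tool(np.radians(17)); 
for pos in[(520,-130,260),(435,138,230),(435,138,5),(545,-190,60),(480,-40,230)]:
    for y in(0,17,180,197):
        q=robot.inverse_kinematics(np.array(pos,float),tool(np.radians(y))); print(pos,y,None if q is None else np.round(q,2))
c=robot.camera("wrist"); T=np.array(c["cam_to_world"]); print(c["fx"],c["cx"],c["cy"],np.round(s["tool_rot"].T@(T[:3,3]-s["eef_pos"]) if hasattr(s["tool_rot"],"T") else T,1),np.round(T,2).tolist())
E
```

```text
-0.9999999999999999
corner [520.8  21.1   8. ]
corner [ 618.1 -289.6    8. ]
corner [ 539.1 -315.6    8. ]
corner [437.2  -5.    8. ]
peg [492.6 -32.7  33. ]
peg [512.5 -96.5  33. ]
knob [ 546.  -201.4   86. ]
blk [456.5 199.5  16. ]
blk [457.1  87.6  16. ]
blk [411.5  87.4  16. ]
blk [411.  198.7  16. ]
[[ 0.97  0.23  0.  ]
 [ 0.23 -0.97 -0.  ]
 [ 0.    0.   -1.  ]]Traceback (most recent call last):
  File "<stdin>", line 14, in <module>
  File "scipy/spatial/transform/_rotation.pyx", line 1143, in scipy.spatial.transform._rotation.Rotation.from_matrix
ValueError: Non-positive determinant (left-handed or null coordinate frame) in rotation matrix 0: [[ 0.  1.  0.]
 [-1.  0.  0.]
 [ 0.  0. -1.]].
```

```bash
python3 - <<'E'
L=open('h.py').read().split('\n')
L=[("    c,s=np.cos(yaw),np.sin(yaw); return np.array([[-s,c,0],[c,s,0],[0,0,-1.]])" if 'if False' in l else l) for l in L]
open('h.py','w').write('\n'.join(L))
E
python3 - <<'E'
from h import *
s=robot.read_state()
for pos in[(520,-130,260),(435,138,230),(435,138,5),(545,-190,60),(500,-60,60)]:
    for y in(0,17,180,197):
        q=robot.inverse_kinematics(np.array(pos,float),tool(np.radians(y))); print(pos,y,None if q is None else np.round(q,2))
c=robot.camera("wrist"); T=np.array(c["cam_to_world"]); R=np.array(s["tool_rot"]); print(c["fx"],c["cx"],c["cy"],np.round(R.T@(T[:3,3]-s["eef_pos"]),1),np.round(R.T@T[:3,:3],2).tolist())
E
```

```text
(520, -130, 260) 0 [ 0.6   0.4  -0.61  1.78  0.26  1.04 -0.11]
(520, -130, 260) 17 [ 0.63  0.41 -0.66  1.78  0.29  1.05  0.16]
(520, -130, 260) 180 [-0.65  0.67  1.23  1.84 -0.69  1.15 -2.31]
(520, -130, 260) 197 [-0.32  0.4   0.61  1.82 -0.27  1.   -2.44]
(435, 138, 230) 0 [ 0.51  0.51 -1.24  1.99  0.56  1.05 -1.  ]
(435, 138, 230) 17 [ 0.52  0.52 -1.27  1.99  0.58  1.07 -0.72]
(435, 138, 230) 180 [ 0.52  0.52 -1.27  1.99  0.57  1.06  2.13]
(435, 138, 230) 197 [ 0.52  0.52 -1.27  1.99  0.57  1.06  2.43]
(435, 138, 5) 0 [ 0.01  0.73 -0.59  2.15  0.86  0.51 -1.25]
(435, 138, 5) 17 [-0.05  0.71 -0.51  2.15  0.79  0.46 -0.88]
(435, 138, 5) 180 [-0.93  0.83  0.68  2.2  -1.15  0.54 -2.48]
(435, 138, 5) 197 [-0.75  0.74  0.43  2.19 -0.84  0.38 -2.47]
(545, -190, 60) 0 [ 0.56  0.72 -0.46  1.83  0.47  0.7  -0.18]
(545, -190, 60) 17 [ 0.59  0.73 -0.52  1.83  0.52  0.72  0.08]
(545, -190, 60) 180 [-0.04  0.73  0.39  1.87 -0.44  0.64 -2.51]
(545, -190, 60) 197 [ 0.09  0.69  0.2   1.86 -0.23  0.61 -2.41]
(500, -60, 60) 0 [ 0.38  0.64 -0.5   2.02  0.53  0.6  -0.49]
(500, -60, 60) 17 [ 0.42  0.66 -0.57  2.02  0.59  0.63 -0.25]
(500, -60, 60) 180 [-0.41  0.69  0.57  2.06 -0.68  0.58 -2.49]
(500, -60, 60) 197 [-0.21  0.63  0.29  2.05 -0.35  0.51 -2.51]
297.3186396354542 256.84342623574446 190.13952757824194 [  68.5    0.  -142.9] [[-0.0, 0.96, 0.27], [1.0, 0.0, 0.0], [0.0, 0.27, -0.96]]
```

```bash
python3 - <<'E'
from h import *
import pickle
yf=np.array([-.305,.952,0]); F=np.array([528.8,-147.3,0])
robot.movep(F+10*yf+[0,0,150],tool(np.radians(17.8)))
p=robot.camera("wrist"); pickle.dump(p,open("w1.pkl","wb")); cv2.imwrite("pics/w1.png",p["image"])
for t in["nest","next_hole","knob"]:
    for d in robot.recognise(p,t)[:2]: print(t,d)
robot.movep(np.array([434,128,150.]),tool(0.))
p=robot.camera("wrist"); pickle.dump(p,open("w2.pkl","wb")); cv2.imwrite("pics/w2.png",p["image"])
print(robot.read_state()["time"], np.round(robot.read_state()["eef_pos"],1))
E
```

```text
nest {'centre': [256.2, 161.3], 'conf': 0.89}
next_hole {'centre': [254.0, 161.6], 'conf': 0.89}
knob {'centre': [258.2, 276.3], 'conf': 0.75}
4.675 [434.6 127.  149.9]
```

View pics/w1.png

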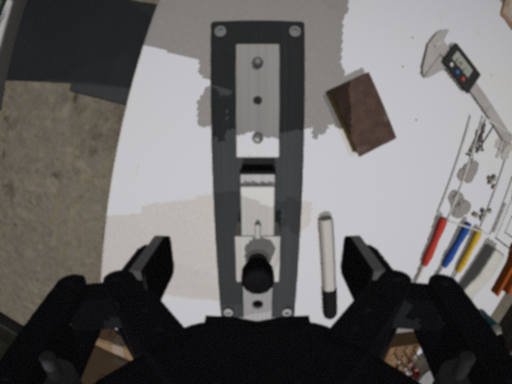

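View pics/w2.png

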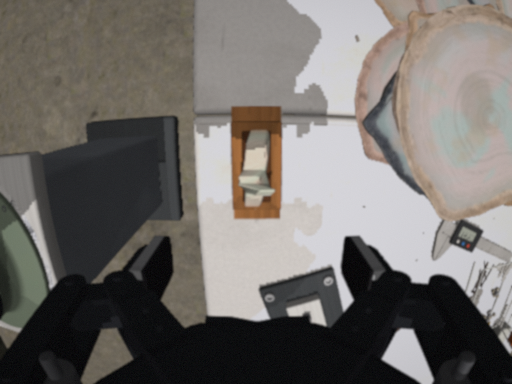

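```bash
python3 - <<'E'
from h import *
import pickle
p1=pickle.load(open("w1.pkl","rb")); p2=pickle.load(open("w2.pkl","rb"))
def rect(p,mask,h,roi):
    m=np.zeros_like(mask,np.uint8); x0,x1,y0,y1=roi; m[y0:y1,x0:x1]=mask[y0:y1,x0:x1]
    m=cv2.morphologyEx(m,cv2.MORPH_CLOSE,np.ones((5,5)))
    c=max(cv2.findContours(m,0,1)[0],key=cv2.contourArea)[:,0,:]
    P=np.array([watz(p,u,v,h)[:2] for u,v in c],np.float32)
    r=cv2.minAreaRect(P); print(len(c),r); return r
g=cv2.cvtColor(p1["image"],cv2.COLOR_BGR2GRAY)
print("col profile",g[110,225:290].tolist()); print("row",g[35:60,245].tolist(),g[140:170,245].tolist())
rect(p1,(g>95),20,(225,292,38,162))
b=p2["image"].astype(int); br=(b[...,2]-b[...,0]>35)
rect(p2,br,16,(225,290,95,230)); rect(p2,br,28.7,(225,290,95,230))
# upper width only at rows 130-190
m=br[:, :]; 
for v in(112,135,160,185,212):
    us=np.where(m[v,225:290])[0]+225; h=28.7 if 125<v<200 else 16
    print(v,us.min(),us.max(),np.round(watz(p2,us.min()-.5,v,h),1),np.round(watz(p2,us.max()+.5,v,h),1))
for c in[(257.5,62.5),(257.5,138)]: print("peg",np.round(watz(p1,*c,33.5),1))
print("hole",np.round(watz(p1,258,100,20),1),"knobtop",np.round(watz(p1,257.5,272,86),1))
i=p1["image"][15:165,205:315]; cv2.imwrite("pics/w1c.png",cv2.resize(i,None,fx=4,fy=4,interpolation=cv2.INTER_CUBIC))
# depth check
def dep(p,u,v):
    r=p["range_z"][v,u]; o,d=wray(p,u,v); T=np.array(p["cam_to_world"]); return o+d*r/(-(T[:3,:3].T@d)[2])
for u,v in[(245,80),(270,80),(245,120),(220,80)]: print(np.round(dep(p1,u,v),1))
for u,v in[(240,150),(275,150),(256,111),(256,213),(210,180)]: print(np.round(dep(p2,u,v),1))
E
```

```text
col profile [45, 55, 57, 49, 40, 39, 40, 40, 40, 45, 71, 105, 123, 126, 126, 126, 127, 127, 128, 127, 129, 126, 126, 125, 126, 129, 128, 131, 130, 130, 128, 128, 125, 125, 125, 126, 128, 128, 128, 129, 129, 128, 128, 131, 132, 132, 131, 131, 130, 128, 131, 130, 129, 117, 91, 58, 40, 40, 43, 44, 42, 42, 42, 40, 41]
row [40, 41, 42, 39, 42, 39, 39, 44, 74, 112, 130, 133, 133, 133, 133, 133, 133, 133, 132, 132, 132, 132, 132, 131, 132] [196, 198, 197, 196, 196, 197, 196, 197, 196, 196, 196, 196, 197, 196, 198, 192, 171, 125, 71, 44, 41, 41, 42, 35, 24, 12, 8, 6, 7, 9]
308 ((501.9119873046875, -66.1372299194336), (40.57599639892578, 105.44563293457031), 17.99896240234375)
313 ((433.5576477050781, 143.5984344482422), (47.012054443359375, 109.56048583984375), 0.43456804752349854)
313 ((433.5906066894531, 145.9965362548828), (44.855751037597656, 104.53529357910156), 0.4346126914024353)
112 231 280 [409.9 192.9  16. ] [456.  192.8  16. ]
135 232 280 [411.7 172.4  28.7] [455.2 172.4  28.7]
160 232 281 [411.3 149.8  28.7] [456.4 149.7  28.7]
185 233 280 [411.7 126.4  28.7] [455.9 126.4  28.7]
212 234 279 [410.9  95.4  16. ] [456.6  95.4  16. ]
peg [492.6 -34.8  33.5]
peg [512.7 -97.9  33.5]
hole [502.9 -65.7  20. ] knobtop [ 543.2 -194.2   86. ]
[486.2 -51.7  20.2]
[507.6 -44.9  20.5]
[497.2 -86.8  19.1]
[462.5 -57.4   6.9]
[419.1 159.   29.5]
[434.3 195.9 292.9]
[433.4 193.6  15.8]
[433.3  94.3  15.9]
[386.4 124.4   0.8]
```

View pics/w1c.png

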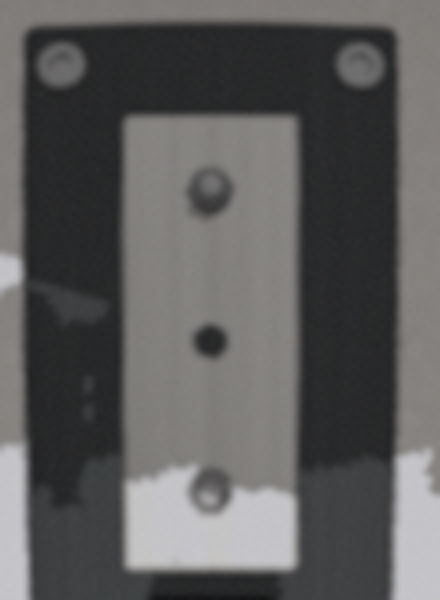

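```bash
cat >> h.py <<'E'
YB=np.radians(.4); B=np.array([433.5,143.6,0]); YF=np.radians(17.8); N=np.array([502.4,-66.1,20.])
yf=np.array([-np.sin(YF),np.cos(YF),0]); xf=np.array([np.cos(YF),np.sin(YF),0])
def st(t=""):
    s=robot.read_state(); print(t,round(s["time"],2),np.round(s["eef_pos"],1),"F",np.round(s["ft_force"],1),"gap",round(float(s["finger_gap"]),1),"gf",np.round(s["gripper_force"],1)); return s
def exact(target,R=None,n=2,**k):
    c=np.array(target,float)
    for _ in range(n):
        robot.movel(c,R,**k); e=np.array(target)-robot.read_state()["eef_pos"]; c=c+e
    return c
E
python3 - <<'E'
from h import *
robot.movep(B+[0,0,80],tool(YB)); exact(B+[0,0,70.],tool(YB),n=1); st("above")
robot.movel(B+[0,0,3.],tool(YB),max_speed=80,guard=15); s=st("down"); robot.clamp(); st("clamped")
robot.movel(B+[0,0,80.],tool(YB)); st("lift")
p=robot.camera("wrist"); cv2.imwrite("pics/w3.png",p["image"])
E
```

```text
above 5.32 [434.2 143.1  71.1] F [-0.  -0.2  0.5] gap 85.0 gf 0.0
down 6.31 [433.7 143.7   3.3] F [-0.9  0.8 -0.5] gap 85.3 gf 0.0
clamped 6.78 [433.7 143.6   3.5] F [-2.1 -0.8 11.5] gap 45.2 gf 60.4
lift 7.45 [433.3 143.3  79.5] F [ 0.2 -0.1 -1.9] gap 44.9 gf 61.5
```

View pics/w3.png

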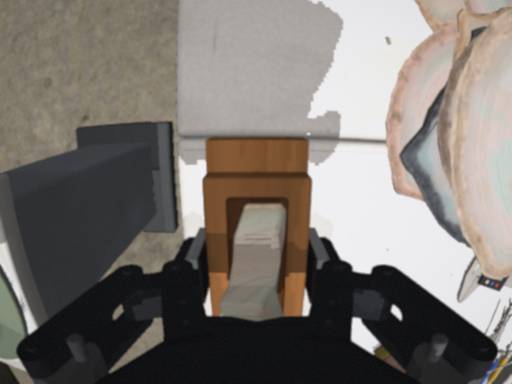

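```bash
python3 - <<'E'
from h import *
p=robot.camera("wrist"); print("edge",np.round(watz(p,257,138,92.1),1), "step row",np.round(watz(p,257,174,104.8),1))
R=tool(YF)
robot.movep(N+[0,0,45.],R); c=exact(N+[0,0,22.],R,n=3); st("over")
c[2]-=0
hit=robot.movel(c+[0,0,-10.],R,max_speed=40,guard=12); st(f"mid {hit}")
if not hit:
    hit=robot.movel(c+[0,0,-18.5],R,max_speed=30,guard=25); st(f"low {hit}")
p=robot.camera("wrist"); cv2.imwrite("pics/w4.png",p["image"])
E
```

```text
edge [432.4 199.1  92.1] step row [432.5 185.8 104.8]
over 9.23 [502.  -66.1  41.5] F [ 0.2  0.2 -2.6] gap 45.1 gf 61.7
mid False 9.62 [502.3 -66.1  31.6] F [-0.3  0.2 -2. ] gap 44.8 gf 61.7
low True 9.96 [502.6 -66.2  23.5] F [-3.6 -0.5 14.4] gap 45.0 gf 63.7
```

View pics/w4.png

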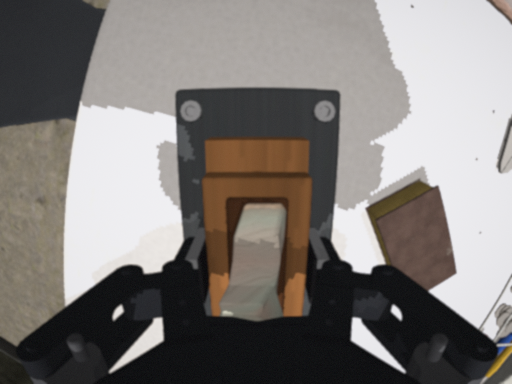

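```bash
python3 - <<'E'
from h import *
import pickle
R=tool(YF)
robot.open_gripper(); e=np.array(st("open")["eef_pos"]); robot.movel(e+[0,0,90.],R)
K=N-145*yf; 
robot.movep(np.array([K[0],K[1],0])-45*yf+[0,0,190.],R)
p=robot.camera("wrist"); pickle.dump(p,open("w5.pkl","wb")); cv2.imwrite("pics/w5.png",p["image"])
for t in["knob","next_hole","block"]:
    for d in robot.recognise(p,t)[:1]: print(t,d)
print("expected knob px",wproj(p,np.array([K[0],K[1],86])),"block corners z16", np.round(wproj(p,[N+a*xf+b*yf+[0,0,16] for a,b in((-23,-55),(23,-55),(23,55),(-23,55))])))
st()
E
```

```text
open 10.49 [502.2 -66.2  23.1] F [-0.2 -0.6  0.3] gap 85.2 gf 0.0
knob {'centre': [256.5, 139.1], 'conf': 0.65}
next_hole {'centre': [254.8, 125.6], 'conf': 0.77}
block {'centre': [257.6, 23.5], 'conf': 0.92}
expected knob px [257.48286923 138.49305725] block corners z16 [[234.  45.]
 [281.  45.]
 [280. -50.]
 [235. -50.]]
 12.28 [ 560.5 -245.7  189.6] F [-0.1  0.  -0.5] gap 85.3 gf 0.0
```

View pics/w5.png

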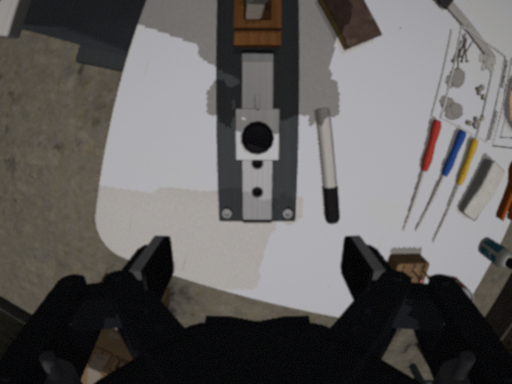

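```bash
python3 - <<'E'
from h import *
R=tool(YF); K=N-145*yf; G=np.array([K[0],K[1],56.])
robot.movep(G+[0,0,60.],R); exact(G+[0,0,45.],R,n=2); hit=robot.movel(G,R,max_speed=60,guard=10); st(f"at {hit}")
robot.clamp(); s=st("clamped"); e=np.array(s["eef_pos"])
robot.wait(.2); st("w")
for z in(4,8,12): robot.movel(G+[0,0,z],R,max_speed=20); st(f"lift{z}")
robot.wait(.2);st()
p=robot.camera("wrist"); cv2.imwrite("pics/w6.png",p["image"])
E
```

```text
at False 14.11 [ 546.9 -204.2   56.3] F [-1.  -0.6 -0.1] gap 85.3 gf 0.0
clamped 14.68 [ 546.8 -204.2   56.3] F [-1.  -0.   4.7] gap 26.0 gf 58.5
w 14.88 [ 546.8 -204.2   56.3] F [-1.3 -0.5  3.7] gap 26.3 gf 58.5
lift4 15.23 [ 546.6 -204.1   59.8] F [ 2.2 -0.3 -7.5] gap 26.3 gf 59.4
lift8 15.58 [ 546.6 -204.1   64. ] F [ 1.9  0.8 -8.8] gap 26.2 gf 59.5
lift12 15.93 [ 546.6 -204.1   68. ] F [  1.8   0.5 -11.5] gap 26.5 gf 59.6
 16.13 [ 546.7 -204.1   67.9] F [  1.5   0.6 -10.2] gap 26.4 gf 59.6
```

View pics/w6.png

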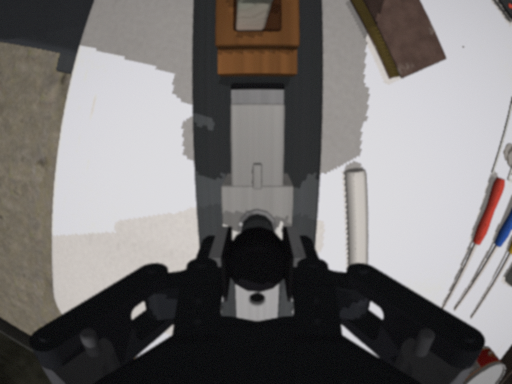

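```bash
python3 - <<'E'
from h import *
R=tool(YF); e=np.array(robot.read_state()["eef_pos"]); K=N-145*yf; G=np.array([K[0],K[1],56.])
hit=robot.movel(G+30*yf+[0,0,12.],R,max_speed=40,guard=20); s=st(f"slid {hit}")
print("moved",(np.array(s["eef_pos"])-e)@yf)
if not hit:
    hit=robot.movel(G+30*yf+[0,0,4.],R,max_speed=25,guard=14); s=st(f"down1 {hit}"); 
    if not hit:
        hit=robot.movel(G+30*yf-[0,0,.5],R,max_speed=20,guard=20); s=st(f"down2 {hit}"); robot.wait(.3); s=st()
print("moved",(np.array(s["eef_pos"])-e)@yf)
p=robot.camera("wrist"); cv2.imwrite("pics/w7.png",p["image"])
E
```

```text
slid False 17.08 [ 537.5 -175.4   68. ] F [  0.7   2.  -11. ] gap 26.3 gf 59.6
moved 30.13342137852382
down1 False 17.55 [ 537.6 -175.7   59.9] F [ 1.7  1.3 -7.7] gap 26.5 gf 59.7
down2 True 17.82 [ 537.8 -175.8   56.2] F [-1.6  0.2 11.2] gap 26.3 gf 61.7
 18.12 [ 537.8 -175.8   56.2] F [-1.9 -0.5 12.6] gap 26.4 gf 61.7
moved 29.67787548128429
```

View pics/w7.png

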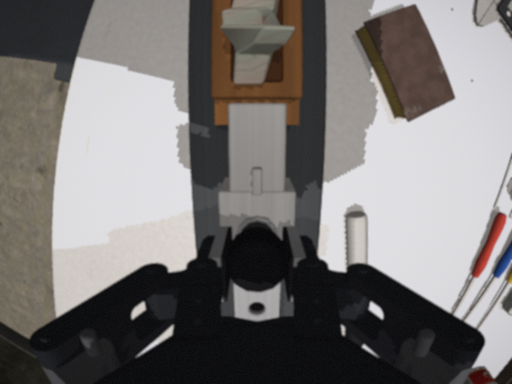

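```bash
python3 -c "
from h import *
print(robot.finish_job()); st()"
```

```text
the job is handed in; nothing more can be done
None
the job is handed in; nothing more can be done
```

I've handed the job in, but no verdict came back. The last readings showed the block home on both pegs, the jaw about 29.7 mm along with its tongue over the step, the pin back at its home height in the next hole, and the knob still gripped at about 60 N.

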